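# Index the ratchet specimen carousel and load the next holder

### The job

Bring one of the carousel's two empty yellow cups round to the red load arrow, turning the tray only by its black ratchet T-handle: the handle grips the tray in one direction and spins loose in the other, and which way is which is not marked, so you will have to find out by turning it. Then stand the red specimen holder in that cup, base down and fully home, with the cup still at the arrow, and let go; leave the other things on the bench where they are.

Things in the scene. Friction and masses are not known exactly. Their poses are not given: they have to be found in the camera images.
- station: Specimen carousel fixed to the bench: round white casting, rim 290 mm across with its flat top 56 mm above the bench, on a black foot. Origin on the bench under the middle; z up (also the vertical axis of tray and handle), -x its front. A clear guard at radius 137 mm, up to 100 mm above the bench, rings the far half only. A red arrow on the front rim points at the load place.
- carousel (a joint): Angle of the tray in rad about the vertical axis, positive counter-clockwise seen from above; endless. 0 (or any whole turn) = cup_a exactly at the load arrow; half a turn from that = cup_b at it. A brake (0.15 N m plus 0.25 N m per rad/s) holds it wherever it is left, without coasting. Not to be pushed directly, only turned through the handle.
- tray: Grey round tray, 244 mm across, level, its top face 75 mm above the bench. Origin at the centre of that face, z up. Six cups stand on it in a ring, each leaning 30 degrees outwards: four aluminium ones filled with black specimens (reaching 50 mm above the tray) and two empty yellow ones. The blue hub in the middle, 100 mm across and up to 50 mm above the tray, belongs to the handle.
- cup_a (a point): Centre of the inner floor of an empty yellow cup, at (-88, 0, 22) mm in the tray's frame, turning with the tray. Cup: 62 mm outside and 52 mm inside diameter, 12 mm deep, flat floor. This frame's z points out of the cup along its axis: 30 degrees from vertical, leaning outwards from the tray's middle.
- cup_b (a point): The same for the other empty yellow cup, opposite, at (88, 0, 22) mm in the tray's frame. Either cup will do.
- load_mark (a point): Point fixed in the station where the centre of the chosen empty cup's floor must come: 88 mm in front (-x) of the station's axis and 97 mm above the bench, beside the red arrow on the white rim. Axes those of the station. There the cup leans towards the station's front.
- handle (a joint): Angle of the T-handle in rad, same vertical axis and sense as the tray; endless. Turned one way it grips the tray and carries it along one to one; the other way it clicks round loose with slight drag and the tray stays. Which way grips varies from start to start, then stays the same. After reversing, up to 0.45 rad is lost before it grips. Driving takes 0.2 to 0.4 N m.
- handle_grip (a point): Middle of the black crossbar of the T-handle, on the tray's axis, 78 mm above the tray's top (153 mm above the bench). The bar is 96 mm long along this frame's y, 18 mm wide (x) and 18 mm high (z, up); one end has an aluminium band. Under it a stem 20 mm thick; the blue hub's top lies 28 mm below the bar's centre.
- red_holder: Specimen holder, loose, 85 mm tall, 0.22 kg, standing upright: steel base 46 mm across and 14 mm thick, a thin neck 14 mm across, and from 30 to 85 mm height a red plastic grip 23 mm across. Origin at the centre of its underside, z up through the grip.
- blue_holder: Bystander: the same kind of holder with a blue grip, standing on the bench. Origin at the centre of its underside.
- bottle: Bystander: white bottle, 64 mm across, 150 mm tall, with a blue cap. Origin at the centre of its underside.
- specimen_block: Bystander: wooden block 100 x 150 mm, 25 mm high, with six black specimens on it (32 mm in all), lying on the bench. Origin at the centre of its underside.
There are look-alikes about, which are no part of the job. Leave any purple look-alike of the red_holder alone.

How it is judged:
By the outcome, as a careful person would: the job done as asked, in the order asked, and still so for the second after the job is handed in, with the robot touching nothing.
It also fails if it takes over 61 s, if anything falls off the work surface, if the arm or the gripper's body presses on something with over 40 N, if the wrist force passes 120 N, or if a joint passes its speed limit or range.

### The arm

A 6-joint arm with a two-finger parallel gripper is mounted at the origin on the work surface. World frame = base frame: x ahead of the robot, y to its left, z up, the work surface at z = 0. Lengths are in m, angles in rad, forces in N, time in s.
With the tool pointing down it reaches from about 0.35 to 0.975 m from the base axis. Payload 4.9 kg.
Tool frame: the origin (TCP) lies at the very end of the fingers, on their centre line; the grasp point (between the pads) lies 19 mm behind it; z points along the fingers, y is the line along which they close (so a half turn about z gives the same grasp; the last joint's range is limited). The gripper opens to 85 mm and grips with 20 to 120 N. Pads are 22 mm wide; open, the fingers measure 114 mm over their backs; the gripper's body (76 mm by 85 mm) begins 54 mm behind the grasp point. The pads swing forward as they close: fully open they stand 13 mm farther back than shut.
Start: joints at [-1.243, 0.053, 1.613, -0, 1.476, -0.119], TCP at [0.27, -0.564, 0.231] pointing down, gripper open.
Joint ranges: [-3.01, 3.01], [-1.01, 2.22], [0.06, 2.58], [-1.02, 4.17], [0.09, 2.62], [-3.14, 3.14]. Speed limits (rad/s): [2.57, 2.57, 3.14, 3.14, 3.14, 3.14].

### API

Orientations are given as a rotation vector (axis times angle).
In Python, from station import * gives the robot as it stands.
- The arm moves only by the shell command python3 -m crank 'ROWS' [OPENING] [FORCE]. ROWS is JSON, a list of rows, each an object with "offset": the shift along the tool's x, y, z in m, a list of three; "twist": the turn, a rotation vector about the tool's x, y, z in degrees, a list of three. In form: [{"offset": [x, y, z], "twist": [rx, ry, rz]}, ...]. A call has 1 to 20 rows; each row is the pose to reach, as a shift and turn from the pose commanded when the call began, along the tool's axes at that moment; what a row does not reach only later rows make up. A row lasts 1/8 s, in which the tool goes at most 62.5 mm and 10.7 degrees, less where a joint would pass 70% of its speed; a pose out of reach is approached as far as the arm can. A call with a gripper value outside its range is refused whole. OPENING is the opening, from 0 (shut) to 1 (fully open), set as the call begins (- or left out, the last holds). The fingers move at their own pace and stop on an object; FORCE is the grip in N (left out, the last holds). Time passes only in rows, so rows that repeat a pose let the fingers close. It gives the time, the measured TCP pose, the force, the opening and the grip force at its end, in the units of the state.
- get_obs(): the state, without advancing time (a new reading comes with each control period).
- get_image(name): name is "side" or "top" or "wrist"; returns the picture (400x640x3 uint8, red, green, blue); there is no depth.
- get_calibration(name): a dict with "intrinsics" (3x3 intrinsics, pixels), "k1" (the pictures are not rectified: a ray, as slopes to the right and down, at radius r is drawn at 1 + k1 r^2 times it, then the intrinsics apply), "world_from_camera" (4x4, takes a point from camera to world coordinates); the wrist camera has in their place "tool_from_camera" (4x4, takes a point from camera to tool coordinates, whose origin is the TCP and whose axes are the flange's). Camera axes: x right, y up, looking along -z (the intrinsics and any distortion apply to the point x, -y, -z); pixel columns grow to the right and rows downward; lengths in m; the calibration is good to about 2 mm. A picture is of the moment at which its call begins: read the wrist's pose just before it. get_calibration takes no time and is no camera call.
- finish_job(): hands the job in; it is judged then, once.
Trained networks look in the newest picture that a camera, given by its name, has taken for a name from the list of things; names that differ only in an ending like _2 or _b are one class to them, and where a whole thing is asked for, a point or a joint stands for the part that bears it (a point fixed in the world has none). Each returns a list of dicts, best first, with "confidence" (0 to 1); they miss things now and then, are a little off and sometimes report something else, mostly with a low value. They report only what shows in the picture. A call takes as long as a camera call. They do not tell look-alikes from the thing itself.
- cut_out(query, camera): "region" (400x640 bool, what is visible of it) and "rect" ([centre column, centre row, width, height] in pixels, round what is visible of it).
The state is a dict: "t": time; "q": joint angles; "dq": joint speeds; "effort": joint torques, N m; "tool_pos": TCP position; "tool_rot": TCP orientation; "contact_force": force on the tool from outside, world axes, zero at the start; "wrist_torque": the same for the moment, N m; "opening": finger opening in m; "grip_force": force on a finger pad.
Only numpy, scipy, OpenCV 4.12 (cv2) and the standard library are available. Lean on these libraries where they do the work, as an engineer would, in place of code of your own. Each camera call takes 0.05 s, during which the arm holds its last target. There are 200 camera calls.

## Working session

There is one attempt and no reset: what is moved stays moved. The work goes in short steps, Python scripts to look and compute and a shell command to move; the robot and the scene stay as the last step left them, time stands still between calls to the robot, and variables do not carry over. Pictures are saved under pics/ and viewed, at most 14 in all, crops included, and the job is handed in when it is done.

```bash
mkdir -p pics; ls
python3 - <<'E'
from station import *
import cv2,numpy as np
o=get_obs();print(o['t'],o['tool_pos'],o['tool_rot'],o['opening'])
for n in("side","top"):
    im=get_image(n);cv2.imwrite(f"pics/{n}0.png",im[:,:,::-1])
    c=get_calibration(n);print(n,c)
    for q in("red_holder","handle_grip","cup_a","carousel","blue_holder","station"):
        for d in cut_out(q,n)[:4]:print(q,round(d['confidence'],2),np.round(d['rect'],1))
print(get_calibration("wrist"))
E
```

```text
pics
0.0 [ 0.26984039 -0.56304865  0.23007033] [-3.06152492e+00 -6.95485933e-01  3.53262577e-04] 0.0854659761384593
side {'intrinsics': array([[520.9376333 ,   0.        , 322.40239437],
       [  0.        , 520.9376333 , 187.48761631],
       [  0.        ,   0.        ,   1.        ]]), 'k1': -0.15731281249108728, 'world_from_camera': array([[-0.95770531,  0.18479621, -0.22056948,  0.26992286],
       [-0.28769814, -0.62960259,  0.72168578,  0.88695132],
       [-0.00550632,  0.75461973,  0.65613927,  0.93892578],
       [ 0.        ,  0.        ,  0.        ,  1.        ]])}
red_holder 0.8 [335.2 291.3  25.3  35.2]
red_holder 0.69 [371.5 308.2  18.2  40.2]
handle_grip 0.8 [290.2 158.8  36.9  49.7]
handle_grip 0.62 [407.  167.3  40.   41. ]
cup_a 0.76 [289.6 174.6  95.   69.4]
carousel 0.75 [287.2 175.2  93.   70.5]
blue_holder 0.64 [258.9 299.6  22.3  36.1]
blue_holder 0.24 [289.3 179.8 109.  101.6]
station 0.58 [288.9 181.2 109.5  96.3]
station 0.54 [290.6 175.6  93.2  68.7]
top {'intrinsics': array([[470.28070682,   0.        , 326.70777079],
       [  0.        , 470.28070682,
[... 511 characters left out ...]
59.4  86.5  85.7]
carousel 0.92 [344.2 159.6  84.9  82.8]
blue_holder 0.54 [218.5 184.7  19.4  13.2]
station 0.73 [344.6 159.  103.9 105.2]
{'intrinsics': array([[292.18796752,   0.        , 318.09982109],
       [  0.        , 292.18796752, 197.85427314],
       [  0.        ,   0.        ,   1.        ]]), 'k1': -0.053800817962981945, 'tool_from_camera': array([[-5.77354092e-04,  9.59686257e-01,  2.81072862e-01,
         7.17033322e-02],
       [ 9.99999825e-01,  5.17035801e-04,  2.88757292e-04,
         1.01008730e-04],
       [ 1.31791672e-04,  2.81072980e-01, -9.59686388e-01,
        -1.43219940e-01],
       [ 0.00000000e+00,  0.00000000e+00,  0.00000000e+00,
         1.00000000e+00]])}
```

View pics/top0.png

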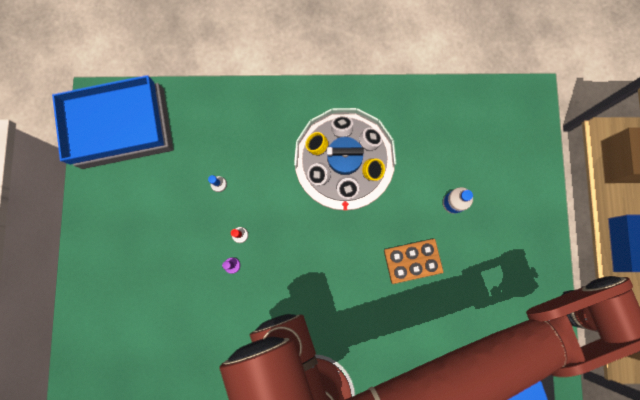

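View pics/side0.png

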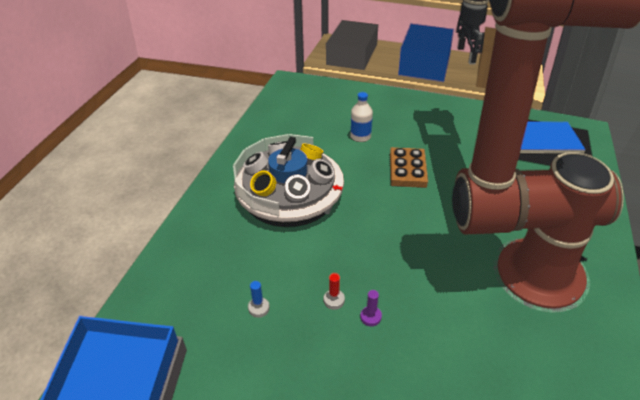

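The top picture shows the carousel at (344,159) with its arrow at (345,205), the yellow cups at (316,143) and (375,170), and the T-bar lying roughly left to right at (345,152). Candidates for the red holder (top pixels) are red at (238,235), the purple look-alike at (231,266) and blue at (218,184). By the description I choose the one at (238,235), side pixel (335,291).

Run:
```python
import cv2,numpy as np
a=cv2.imread('pics/top0.png');b=cv2.imread('pics/side0.png')
x=cv2.resize(a[95:215,285:405],(400,400),interpolation=2);y=cv2.resize(b[260:340,310:410],(400,320),interpolation=2);z=np.zeros((80,400,3),np.uint8)
cv2.imwrite('pics/c0.png',np.hstack([x,np.vstack([y,z])]))
```

```text
(no output)
```

View pics/c0.png

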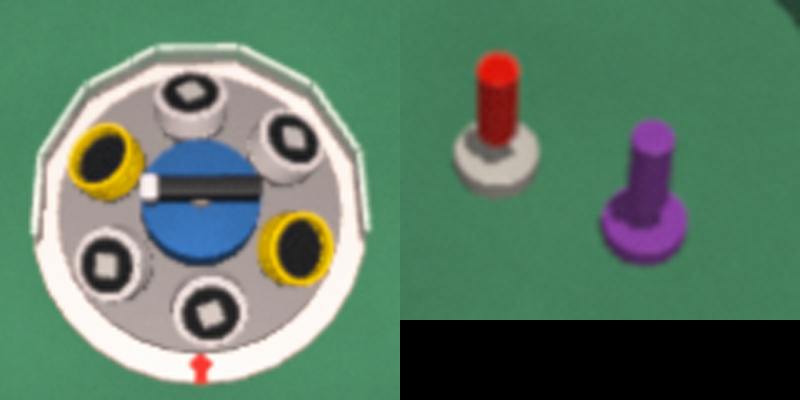

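The crop confirms the red grip on a steel base, with the purple one beside it. The carousel shows the T-bar across, the arrow at the bottom and the cups at about 66° either way.

Run:
```python
from h import *
o=get_obs();print(tool(o,[.662,-.091,.30]).round(3), R.from_rotvec(o['tool_rot']).as_matrix().round(3))
```

```text
[ 0.558 -0.257 -0.069] [[ 0.902  0.432  0.   ]
 [ 0.432 -0.902 -0.   ]
 [ 0.     0.    -1.   ]]
```

```bash
python3 -m crank '[{"offset":[0.2,-0.09,-0.069],"twist":[0,0,-22]},{"offset":[0.558,-0.257,-0.069],"twist":[0,0,-64.4]},{"offset":[0.558,-0.257,-0.069],"twist":[0,0,-64.4]},{"offset":[0.558,-0.257,-0.069],"twist":[0,0,-64.4]},{"offset":[0.558,-0.257,-0.069],"twist":[0,0,-64.4]},{"offset":[0.558,-0.257,-0.069],"twist":[0,0,-64.4]},{"offset":[0.558,-0.257,-0.069],"twist":[0,0,-64.4]},{"offset":[0.558,-0.257,-0.069],"twist":[0,0,-64.4]},{"offset":[0.558,-0.257,-0.069],"twist":[0,0,-64.4]},{"offset":[0.558,-0.257,-0.069],"twist":[0,0,-64.4]},{"offset":[0.558,-0.257,-0.069],"twist":[0,0,-64.4]},{"offset":[0.558,-0.257,-0.069],"twist":[0,0,-64.4]},{"offset":[0.558,-0.257,-0.069],"twist":[0,0,-64.4]}]' 1
python3 - <<'E'
from h import *
o=get_obs();im=get_image('wrist');cv2.imwrite('pics/w1.png',im[:,:,::-1]);C=cam('wrist',o)
print(o['t'],o['tool_pos'],R.from_rotvec(o['tool_rot']).as_matrix().round(3),o['q'].round(2))
for q in("handle_grip","cup_a"):
    for d in cut_out(q,'wrist')[:3]:
        print(q,round(d['confidence'],2),np.round(d['rect'],1))
        m=d['region'].astype(np.uint8)
        pts=np.argwhere(m)[:,::-1].astype(float);W=p2w(C,pts,.162 if q[0]=='h' else .1)
        print(W.mean(0).round(4));
        if q[0]=='h':
            print('minrect px',cv2.minAreaRect(pts.astype(np.float32)),'world',cv2.minAreaRect(W[:,:2].astype(np.float32)))
Y,_=blobs(im,(20,120,90),(35,255,255),50);print('yellow',Y)
Rd,_=blobs(im,(0,160,120),(6,255,255),20);print('red',Rd,[p2w(C,b[0],.057).round(4) for b in Rd])
E
```

```text
t: 2.33
tool_pos: [0.6616, -0.0918, 0.3002]
tool_rot: [-2.223, -2.22, 0.001]
contact_force: [0.2, -0.2, -0.3]
opening: 0.0853
grip_force: 0.0
2.325 [ 0.66161813 -0.09184145  0.3001899 ] [[ 0.002  1.    -0.   ]
 [ 1.    -0.002 -0.   ]
 [-0.    -0.    -1.   ]] [-0.25  0.12  1.43 -0.    1.59 -0.25]
handle_grip 0.85 [321.6 182.3  92.   97.5]
[ 0.665 -0.083  0.162]
minrect px ((321.2500305175781, 176.75001525878906), (87.68124389648438, 86.97413635253906), 45.0) world ((0.6643763184547424, -0.08368361741304398), (0.08859264105558395, 0.08721514791250229), 47.346988677978516)
handle_grip 0.29 [324.6 164.1 229.9 233. ]
[ 0.6708 -0.0685  0.162 ]
minrect px ((327.98126220703125, 160.24618530273438), (226.66448974609375, 217.2829132080078), 38.04704284667969) world ((0.6714200973510742, -0.07728391885757446), (0.21549105644226074, 0.22489267587661743), 31.608272552490234)
cup_a 0.86 [320.4 163.6 193.6 194.1]
[ 0.6645 -0.0768  0.1   ]
cup_a 0.52 [322.5 181.2  91.4  98.8]
[ 0.6658 -0.0969  0.1   ]
yellow [(array([353.3, 107.1]), 1491), (array([291.6, 233.3]), 1305)]
red [(array([219.2, 168.9]), 104)] [array([[ 0.5283, -0.0926,  0.057 ]])]
```

View pics/w1.png

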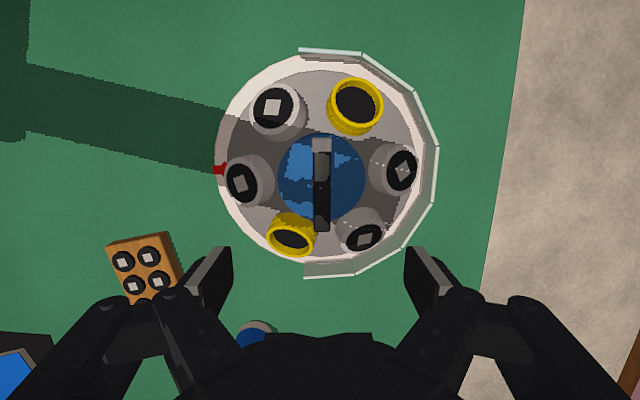

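The wrist view shows the bar from (321,139), the banded end, to (321,231), with yellow cups at (355,105) and (291,238) and the arrow tip at (219,169).

```bash
cat > tray.py <<'E'
from h import *
from scipy.optimize import least_squares
def rimfit(C,im,c0):
    "tray angle from inner mouth (dark holes) of yellow cups: fit centre+angle"
    Y,m=blobs(im,(20,120,90),(35,255,255),150)
    hs=[]
    cn,h=cv2.findContours(m,cv2.RETR_CCOMP,cv2.CHAIN_APPROX_NONE)
    for i,c in enumerate(cn):
        if h[0][i][3]>=0 and cv2.contourArea(c)>100: hs.append(c[:,0].astype(float))
    return hs
def tray(C,im,c0):
    hs=rimfit(C,im,c0);out=[]
    for c in hs:
        e=cv2.fitEllipse(c.astype(np.float32))
        w=p2w(C,e[0],.107)[0];d=w[:2]-c0;a=np.degrees(np.arctan2(d[1],d[0]))
        out.append((np.round(e[0],1),w.round(4),round(a,2),round(np.hypot(*d)*1000,1)))
    return out
E
python3 - <<'E'
from tray import *
o=get_obs();C=cam('wrist',o);im=cv2.imread('pics/w1.png')[:,:,::-1].copy()
B=p2w(C,[[321.5,139],[321.5,231],[312.5,185],[331,185]],.162);print(B.round(4),B[:2].mean(0).round(4))
print(tray(C,im,np.array([.6625,-.092])))
# rim: white pixels lower z; print hub etc
g=cv2.cvtColor(im,cv2.COLOR_RGB2HSV)
print([ (y,np.where(im[y,200:460].min(1)>150)[0][[0,-1]]+200) for y in (130,150,200,220) if (im[y,200:460].min(1)>150).any()])
E
```

```text
[[ 0.6653 -0.0445  0.162 ]
 [ 0.6654 -0.1387  0.162 ]
 [ 0.6564 -0.0895  0.162 ]
 [ 0.6747 -0.0895  0.162 ]] [ 0.6653 -0.0916  0.162 ]
[(array([290. , 238.6]), array([ 0.6265, -0.172 ,  0.107 ]), np.float64(-114.24), np.float64(87.7)), (array([355.4, 104.3]), array([ 0.7033, -0.0113,  0.107 ]), np.float64(63.2), np.float64(90.4))]
[(130, array([410, 432])), (150, array([409, 438])), (200, array([223, 433])), (220, array([235, 421]))]
```

```bash
python3 -m crank '[{"offset":[0,0.003,0.06],"twist":[0,0,0]},{"offset":[0,0.003,0.11],"twist":[0,0,0]},{"offset":[0,0.0034,0.145],"twist":[0,0,0]},{"offset":[0,0.0034,0.164],"twist":[0,0,0]},{"offset":[0,0.0034,0.164],"twist":[0,0,0]}]' 1
python3 -m crank '[{"offset":[0,0,0],"twist":[0,0,0]},{"offset":[0,0,0],"twist":[0,0,0]},{"offset":[0,0,0],"twist":[0,0,0]},{"offset":[0,0,0],"twist":[0,0,0]},{"offset":[0,0,0],"twist":[0,0,0]}]' 0 40
python3 -m crank '[{"offset":[0,0,0],"twist":[0,0,6]},{"offset":[0,0,0],"twist":[0,0,12]},{"offset":[0,0,0],"twist":[0,0,18]},{"offset":[0,0,0],"twist":[0,0,24]},{"offset":[0,0,0],"twist":[0,0,30]},{"offset":[0,0,0],"twist":[0,0,36]},{"offset":[0,0,0],"twist":[0,0,40]}]'
python3 - <<'E'
from tray import *
o=get_obs();im=get_image('wrist');cv2.imwrite('pics/w2.png',im[:,:,::-1]);C=cam('wrist',o)
print(o['t'],o['tool_pos'],o['wrist_torque'],o['q'].round(2))
print(tray(C,im,np.array([.665,-.0917])))
Y,_=blobs(im,(20,120,90),(35,255,255),50);print(Y,[p2w(C,b[0],.1) for b in Y])
E
```

```text
t: 3.1
tool_pos: [0.6648, -0.091, 0.1351]
tool_rot: [-2.221, -2.219, 0.002]
contact_force: [-1.4, 0.2, -0.7]
opening: 0.0856
grip_force: 0.0
t: 3.72
tool_pos: [0.6649, -0.0908, 0.1375]
tool_rot: [-2.22, -2.221, 0.003]
contact_force: [-4.4, 0.6, 5.1]
opening: 0.0176
grip_force: 38.9
t: 4.6
tool_pos: [0.6659, -0.0912, 0.1375]
tool_rot: [2.848, 1.324, 0.001]
contact_force: [-1.5, -0.8, 3.2]
opening: 0.0173
grip_force: 39.1
4.6 [ 0.66594624 -0.09120764  0.13753319] [-0.08835462  0.31399963  0.06471353] [-0.25  0.23  1.58 -0.    1.33  0.45]
[(array([280.3,  88.9]), array([ 0.7045, -0.0129,  0.107 ]), np.float64(63.39), np.float64(88.1))]
[(array([282.6,  92.2]), 5568), (array([340.1, 323. ]), 184)] [array([[ 0.70394036, -0.01422613,  0.1       ]]), array([[ 0.62795151, -0.16197708,  0.1       ]])]
```

View pics/w2.png

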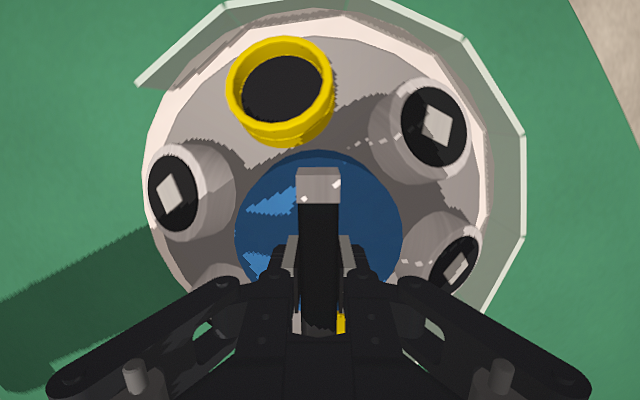

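The cup stayed at about 64° through 40° of clockwise turning, so clockwise is loose and counter-clockwise should grip.

```bash
python3 -m crank '[{"offset":[0,0,0],"twist":[0,0,-6]},{"offset":[0,0,0],"twist":[0,0,-12]},{"offset":[0,0,0],"twist":[0,0,-18]},{"offset":[0,0,0],"twist":[0,0,-24]},{"offset":[0,0,0],"twist":[0,0,-30]},{"offset":[0,0,0],"twist":[0,0,-36]},{"offset":[0,0,0],"twist":[0,0,-42]},{"offset":[0,0,0],"twist":[0,0,-48]},{"offset":[0,0,0],"twist":[0,0,-54]},{"offset":[0,0,0],"twist":[0,0,-60]},{"offset":[0,0,0],"twist":[0,0,-66]},{"offset":[0,0,0],"twist":[0,0,-72]},{"offset":[0,0,0],"twist":[0,0,-78]},{"offset":[0,0,0],"twist":[0,0,-84]},{"offset":[0,0,0],"twist":[0,0,-90]},{"offset":[0,0,0],"twist":[0,0,-90]}]'
python3 - <<'E'
from tray import *
o=get_obs();im=get_image('wrist');cv2.imwrite('pics/w3.png',im[:,:,::-1]);C=cam('wrist',o)
print(o['t'],o['tool_pos'],o['wrist_torque'],o['q'].round(2))
print(tray(C,im,np.array([.665,-.0917])))
Y,_=blobs(im,(20,120,90),(35,255,255),50);print(Y,[p2w(C,b[0],.1) for b in Y])
E
```

```text
t: 6.65
tool_pos: [0.6636, -0.0914, 0.1374]
tool_rot: [-1.071, -2.948, 0.005]
contact_force: [-10.9, -2.0, 8.8]
opening: 0.0173
grip_force: 41.8
6.65 [ 0.66357182 -0.09143214  0.13744697] [-0.24188223  1.66763879 -0.14545773] [-0.25  0.23  1.58 -0.    1.34 -1.12]
[(array([325. ,  84.2]), array([ 0.5996, -0.0326,  0.107 ]), np.float64(137.91), np.float64(88.1))]
[(array([324.9,  87.6]), 5457), (array([295.7, 322.7]), 166), (array([339.7, 322.8]), 191)] [array([[ 0.60057623, -0.03338118,  0.1       ]]), array([[ 0.7128722 , -0.15444246,  0.1       ]]), array([[ 0.73385734, -0.1293385 ,  0.1       ]])]
```

```bash
python3 -m crank '[{"offset":[0,0,0],"twist":[0,0,-6]},{"offset":[0,0,0],"twist":[0,0,-12]},{"offset":[0,0,0],"twist":[0,0,-18]},{"offset":[0,0,0],"twist":[0,0,-24]},{"offset":[0,0,0],"twist":[0,0,-30]},{"offset":[0,0,0],"twist":[0,0,-35]},{"offset":[0,0,0],"twist":[0,0,-37]},{"offset":[0,0,0],"twist":[0,0,-37]}]'
python3 - <<'E'
from tray import *
o=get_obs();im=get_image('wrist');cv2.imwrite('pics/w4.png',im[:,:,::-1]);C=cam('wrist',o)
print(o['t'],o['tool_pos'],o['q'].round(2))
print(tray(C,im,np.array([.665,-.0917])))
Rd,_=blobs(im,(0,160,90),(6,255,255),20);print('red',Rd,[p2w(C,b[0],.057).round(4) for b in Rd])
E
```

```text
t: 7.7
tool_pos: [0.6633, -0.0924, 0.1375]
tool_rot: [-0.082, -3.134, 0.005]
contact_force: [-11.4, -3.8, 9.0]
opening: 0.0175
grip_force: 41.4
7.7 [ 0.66325488 -0.09241944  0.13745915] [-0.25  0.23  1.58 -0.    1.34 -1.77]
[(array([325.9,  84.2]), array([ 0.5768, -0.0835,  0.107 ]), np.float64(174.71), np.float64(88.6))]
red [(array([306.4,  19.7]), 559)] [array([[ 0.5287, -0.0937,  0.057 ]])]
```

View pics/w4.png

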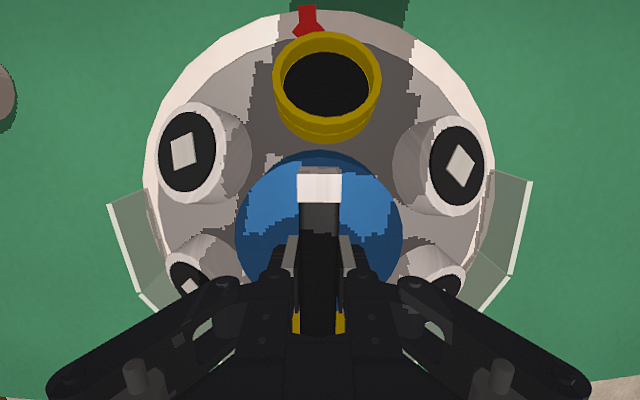

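The arrow is at (306,20), the cup mouth at (326,84) and the hub centre at about column 318.5, so the cup is a few degrees short.

Run:
```python
from tray import *
o=get_obs();C=cam('wrist',o);im=cv2.imread('pics/w4.png')[:,:,::-1].copy()
print(p2w(C,[[318.7,235],[319.3,175]],[.125])[:,1], )
# rim edges (z .056): white rim left/right at rows
m=cut_out('station','wrist')
print([(d['confidence'],d['rect']) for d in m][:2])
print(p2w(C,[[143,160],[495,160],[319,160]],.056).round(4))
_,mk=blobs(im,(0,160,90),(6,255,255),20)
for r in range(5,38,3):
    x=np.where(mk[r]>0)[0]
    if len(x):print(r,x.min(),x.max(),p2w(C,[x.mean(),r],.057).round(4))
```

```text
[-0.09191516 -0.08975518]
[(0.78, [318.9, 180.2, 428.3, 354.3])]
[[ 0.6192 -0.2289  0.056 ]
 [ 0.6336  0.0484  0.056 ]
 [ 0.627  -0.0901  0.056 ]]
5 298 315 [[ 0.5194 -0.093   0.057 ]]
8 298 315 [[ 0.5213 -0.0932  0.057 ]]
11 299 315 [[ 0.5232 -0.0929  0.057 ]]
14 299 315 [[ 0.5251 -0.093   0.057 ]]
17 299 315 [[ 0.527  -0.0932  0.057 ]]
20 299 315 [[ 0.5289 -0.0933  0.057 ]]
23 299 317 [[ 0.5308 -0.0927  0.057 ]]
26 296 320 [[ 0.5328 -0.0928  0.057 ]]
29 294 323 [[ 0.5347 -0.0926  0.057 ]]
32 293 310 [[ 0.5363 -0.0985  0.057 ]]
35 296 298 [[ 0.5381 -0.1008  0.057 ]]
```

```bash
python3 -m crank '[{"offset":[0,0,0],"twist":[0,0,-3]},{"offset":[0,0,0],"twist":[0,0,-5.2]},{"offset":[0,0,0],"twist":[0,0,-5.2]}]'
python3 - <<'E'
from tray import *
o=get_obs();im=get_image('wrist');cv2.imwrite('pics/w5.png',im[:,:,::-1]);C=cam('wrist',o)
print(o['t'],o['tool_pos'],o['q'].round(2),o['tool_rot'])
print(tray(C,im,np.array([.665,-.0915])))
_,mk=blobs(im,(0,160,90),(6,255,255),20)
for r in range(5,38,3):
    x=np.where(mk[r]>0)[0]
    if len(x):print(r,x.min(),x.max(),p2w(C,[x.mean(),r],.057).round(4))
E
```

```text
t: 8.18
tool_pos: [0.6633, -0.0926, 0.1375]
tool_rot: [0.061, -3.134, 0.005]
contact_force: [-10.9, -3.2, 8.0]
opening: 0.017
grip_force: 41.1
8.175 [ 0.66325833 -0.09257343  0.13747119] [-0.25  0.23  1.58 -0.    1.34 -1.86] [ 0.06083564 -3.13443     0.00473798]
[(array([325.6,  84.3]), array([ 0.5764, -0.0917,  0.107 ]), np.float64(-179.85), np.float64(88.6))]
5 317 334 [[ 0.5195 -0.0932  0.057 ]]
8 317 334 [[ 0.5214 -0.0931  0.057 ]]
11 318 334 [[ 0.5233 -0.0927  0.057 ]]
14 318 333 [[ 0.5252 -0.093   0.057 ]]
17 318 333 [[ 0.5271 -0.0929  0.057 ]]
20 317 333 [[ 0.529  -0.0932  0.057 ]]
23 316 334 [[ 0.531  -0.0931  0.057 ]]
26 313 336 [[ 0.5329 -0.0933  0.057 ]]
29 310 339 [[ 0.5348 -0.0937  0.057 ]]
32 339 340 [[ 0.5363 -0.0827  0.057 ]]
```

```bash
python3 -m crank '[{"offset":[0,0,0],"twist":[0,0,0]},{"offset":[0,0,0],"twist":[0,0,0]},{"offset":[0,0,0],"twist":[0,0,0]},{"offset":[0,0,-0.05],"twist":[0,0,0]},{"offset":[0,0,-0.11],"twist":[0,0,0]},{"offset":[0,0,-0.165],"twist":[0,0,0]},{"offset":[0,0,-0.165],"twist":[0,0,0]},{"offset":[0,0,-0.165],"twist":[0,0,0]}]' 1
python3 - <<'E'
from tray import *
o=get_obs();im=get_image('wrist');cv2.imwrite('pics/w6.png',im[:,:,::-1]);C=cam('wrist',o)
print(o['t'],o['tool_pos'],o['tool_rot'])
T=tray(C,im,np.array([.665,-.0915]));print(T)
_,mk=blobs(im,(0,160,90),(6,255,255),20)
y,x=np.where(mk>0);W=p2w(C,np.c_[x,y],.057);print('arrow',W.mean(0),x.mean(),y.mean(),len(x),W.min(0),W.max(0))
# station rim fit via hub
for p in ("handle_grip",):
    for d in cut_out(p,'wrist')[:1]:print(d['confidence'],d['rect'])
C=cam('top');it=get_image('top');cv2.imwrite('pics/t6.png',it[:,:,::-1])
# target for red holder
print('to red',tool(o,[.45,.213,.20]).round(3))
E
```

```text
t: 9.22
tool_pos: [0.6656, -0.0906, 0.3009]
tool_rot: [0.061, -3.141, -0.0]
contact_force: [-0.5, 0.4, -0.8]
opening: 0.0852
grip_force: 0.0
9.225 [ 0.6655746  -0.09056876  0.30087044] [ 6.08224138e-02 -3.14077652e+00 -2.22905727e-04]
[(array([313.3, 243. ]), array([ 0.7524, -0.0933,  0.107 ]), np.float64(-1.2), np.float64(87.5)), (array([320.4,  94.5]), array([ 0.5749, -0.0915,  0.107 ]), np.float64(180.0), np.float64(90.1))]
arrow [0.48586954 0.07949966 0.057     ] 460.27513227513225 30.806878306878307 378 [ 0.43812184 -0.10301138  0.057     ] [0.53844154 0.24825347 0.057     ]
0.9 [319.3, 178.9, 91.8, 100.0]
to red [0.204 0.312 0.101]
```

View pics/w6.png

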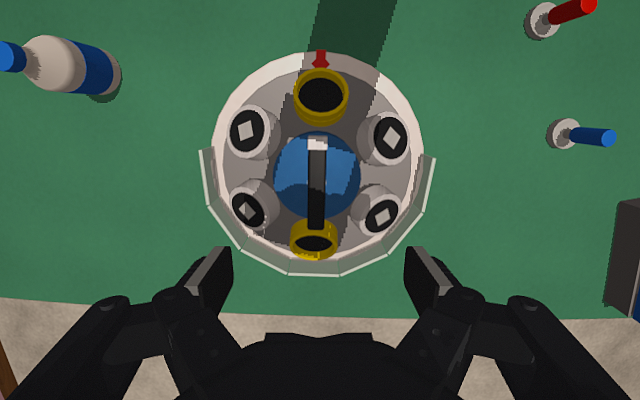

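```bash
python3 - <<'E'
from tray import *
o=get_obs();im=cv2.imread('pics/w6.png')[:,:,::-1].copy();C=cam('wrist',o)
_,mk=blobs(im,(0,160,90),(6,255,255),20)
mk[:,:280]=0;mk[:,360:]=0;y,x=np.where(mk>0);W=p2w(C,np.c_[x,y],.057);print('arrow',W.mean(0),x.mean(),y.mean(),len(x))
# bar ends, hub, rim edges
print('bar',p2w(C,[[318,139],[316.5,228]],.162).round(4))
hub=cv2.inRange(cv2.cvtColor(im,cv2.COLOR_RGB2HSV),(100,120,60),(120,255,255));hub[:120]=0;hub[225:]=0;hub[:,:250]=0;hub[:,380:]=0
for r in (160,175,190):
    xs=np.where(hub[r])[0];print('hub',xs.min(),xs.max(),p2w(C,[[xs.min(),r],[xs.max()+1,r]],.125).mean(0).round(4))
E
python3 - <<'E'
import cv2
cv2.imwrite('pics/c6.png',cv2.resize(cv2.imread('pics/w6.png')[40:260,200:440],(640,587),interpolation=2))
E
```

```text
arrow [ 0.52856552 -0.09266781  0.057     ] 320.31111111111113 58.705555555555556 180
bar [[ 0.6171 -0.0922  0.162 ]
 [ 0.7072 -0.0904  0.162 ]]
hub 276 357 [ 0.6427 -0.0923  0.125 ]
hub 273 359 [ 0.6593 -0.0922  0.125 ]
hub 275 357 [ 0.6764 -0.0916  0.125 ]
```

View pics/c6.png

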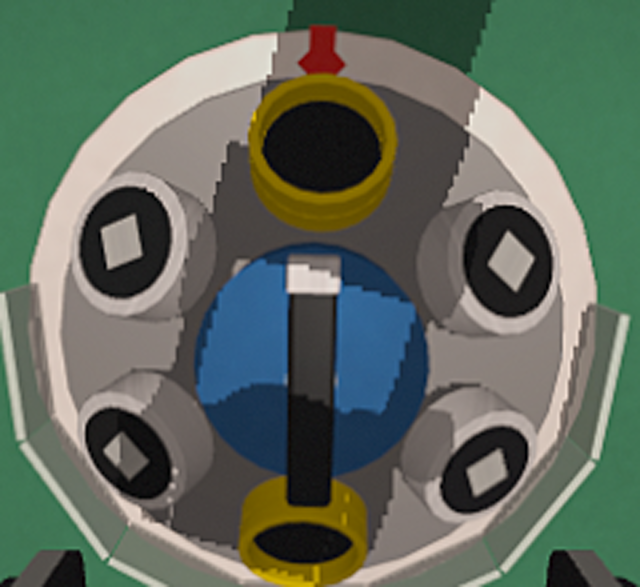

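The cup mouth, arrow and hub line up to within about 1° of each other, so the tray is set. The red holder shows at the top right, base (541,20).

Run:
```python
from tray import *
o=get_obs();C=cam('wrist',o)
print('base from wrist',p2w(C,[542,20.5],.014).round(4))
C=cam('top');im=cv2.imread('pics/t6.png')[:,:,::-1].copy()
for d in cut_out('red_holder','top'):print(d['confidence'],d['rect'])
B,_=blobs(im,(0,160,120),(6,255,255),15);print(B,[p2w(C,b[0],.07).round(4) for b in B])
P=[.447,.211];print(tool(o,P+[.20]).round(3),tool(o,P+[.043]).round(3))
```

```text
base from wrist [[0.454  0.2079 0.014 ]]
0.54 [229.8, 266.6, 17.9, 19.1]
[(array([234.8, 232.6]), 54)] [array([[0.4547, 0.2163, 0.07  ]])]
[0.206 0.31  0.1  ] [0.205 0.309 0.257]
```

```bash
python3 -m crank '[{"offset":[0.2,0.31,0.08],"twist":[0,0,2.2]},{"offset":[0.2,0.31,0.08],"twist":[0,0,2.2]},{"offset":[0.2,0.31,0.08],"twist":[0,0,2.2]},{"offset":[0.2,0.31,0.08],"twist":[0,0,2.2]},{"offset":[0.2,0.31,0.08],"twist":[0,0,2.2]},{"offset":[0.2,0.31,0.08],"twist":[0,0,2.2]},{"offset":[0.2,0.31,0.08],"twist":[0,0,2.2]},{"offset":[0.2,0.31,0.08],"twist":[0,0,2.2]},{"offset":[0.2,0.31,0.08],"twist":[0,0,2.2]}]' 1
python3 - <<'E'
from tray import *
o=get_obs();im=get_image('wrist');cv2.imwrite('pics/w7.png',im[:,:,::-1]);C=cam('wrist',o)
print(o['t'],o['tool_pos'],o['tool_rot'],o['q'].round(2))
B,m=blobs(im,(0,160,60),(6,255,255),50);print(B)
for d in cut_out('red_holder','wrist')[:3]:print(d['confidence'],d['rect'])
def f(p):
    pr=w2p(C,[[p[0],p[1],.058]])[0]
    return pr
from scipy.optimize import fsolve
b=max(B,key=lambda t:t[1])[0]
s=fsolve(lambda p:f(p)-b,[.453,.211]);print(s)
for z in (.03,.085):print(z,w2p(C,[[s[0],s[1],z]]))
E
```

```text
t: 10.55
tool_pos: [0.4547, 0.2104, 0.2215]
tool_rot: [0.003, 3.141, -0.0]
contact_force: [-0.1, -0.5, -0.4]
opening: 0.0852
grip_force: 0.0
10.55 [0.45474565 0.21044314 0.22149053] [ 2.63178376e-03  3.14124325e+00 -2.95525410e-04] [ 0.28 -0.24  1.91 -0.    1.48 -1.28]
[(array([320.8, 181.9]), 541), (array([ 66.3, 245.4]), 225)]
0.7 [319.1, 174.4, 35.2, 42.4]
0.28 [86.2, 328.1, 172.3, 143.9]
[0.45551588 0.21332964]
0.03 [[320.59407361 176.43937034]]
0.085 [[321.03482947 188.13109604]]
```

View pics/w7.png

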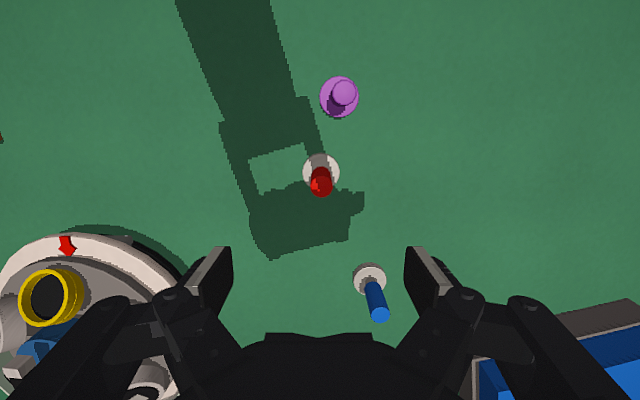

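The red holder stands at (321,182) with purple at (339,95) and blue at (370,280), both clear of the fingers.

```bash
python3 -m crank '[{"offset":[-0.001,0.003,0.06],"twist":[0,0,0]},{"offset":[-0.001,0.003,0.11],"twist":[0,0,0]},{"offset":[-0.001,0.003,0.15],"twist":[0,0,0]},{"offset":[-0.001,0.003,0.178],"twist":[0,0,0]},{"offset":[-0.001,0.003,0.178],"twist":[0,0,0]},{"offset":[-0.001,0.003,0.178],"twist":[0,0,0]}]' 1
python3 -m crank '[{"offset":[0,0,0],"twist":[0,0,0]},{"offset":[0,0,0],"twist":[0,0,0]},{"offset":[0,0,0],"twist":[0,0,0]},{"offset":[0,0,0],"twist":[0,0,0]},{"offset":[0,0,0],"twist":[0,0,0]}]' 0 40
python3 -m crank '[{"offset":[0,0,-0.03],"twist":[0,0,0]},{"offset":[0,0,-0.09],"twist":[0,0,0]},{"offset":[0,0,-0.15],"twist":[0,0,0]},{"offset":[0,0,-0.21],"twist":[0,0,0]},{"offset":[0,0,-0.21],"twist":[0,0,0]},{"offset":[0,0,-0.21],"twist":[0,0,0]}]'
python3 - <<'E'
from tray import *
o=get_obs();im=get_image('wrist');cv2.imwrite('pics/w8.png',im[:,:,::-1]);C=cam('wrist',o)
print(o['t'],o['tool_pos'],o['tool_rot'],o['q'].round(2),o['opening'])
B,m=blobs(im,(0,160,60),(6,255,255),50);print(B)
# base ellipse
u=R.from_rotvec(o['tool_rot']).as_matrix()
for h in(-.043,-.029,-.013,.042):print(h,w2p(C,[o['tool_pos']-u[:,2]*h]))
F=np.array([.665-.088,-.0920,.097])
ax=np.array([-.5,0,.866])
for h in(.12,.06,.045,.043):
    print(h,tool(o,F+ax*h).round(4))
E
```

```text
t: 11.4
tool_pos: [0.4562, 0.2142, 0.0447]
tool_rot: [0.001, 3.14, 0.001]
contact_force: [-0.5, 0.7, 0.3]
opening: 0.0854
grip_force: 0.0
t: 12.02
tool_pos: [0.4551, 0.2144, 0.0437]
tool_rot: [-0.0, 3.141, 0.0]
contact_force: [-0.9, -1.0, 2.5]
opening: 0.022
grip_force: 39.6
t: 12.78
tool_pos: [0.454, 0.2141, 0.2515]
tool_rot: [0.0, -3.139, 0.001]
contact_force: [-0.1, 0.2, -3.0]
opening: 0.0221
grip_force: 40.0
12.775 [0.45401516 0.21412813 0.25145212] [ 3.40433277e-05 -3.13888223e+00  1.11288425e-03] [ 0.29 -0.26  1.87  0.    1.53 -1.28] 0.02212652613609699
[(array([317.9, 270.4]), 4038), (array([ 81.8, 235.7]), 196)]
-0.043 [[318.0647833  221.23098655]]
-0.029 [[318.06004692 229.1037873 ]]
-0.013 [[318.05372564 239.61528743]]
0.042 [[318.01964628 296.37114629]]
0.12 [-0.0631 -0.3061  0.0506]
0.06 [-0.0933 -0.3061  0.1025]
0.045 [-0.1008 -0.306   0.1154]
0.043 [-0.1018 -0.306   0.1172]
```

View pics/w8.png

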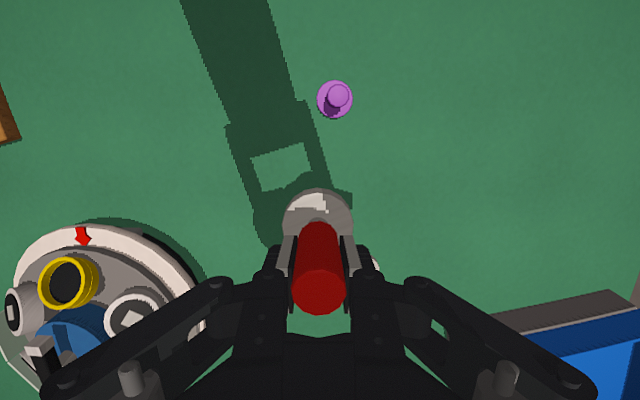

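The holder is held upright with its base centred at column 318. Next I tilt it and carry it to a point above the cup.

```bash
python3 -m crank '[{"offset":[-0.01,-0.05,0],"twist":[0,-6,0]},{"offset":[-0.02,-0.1,0],"twist":[0,-12,0]},{"offset":[-0.03,-0.15,0],"twist":[0,-18,0]},{"offset":[-0.04,-0.2,0],"twist":[0,-24,0]},{"offset":[-0.05,-0.25,0.01],"twist":[0,-30,0]},{"offset":[-0.06,-0.29,0.03],"twist":[0,-30,0]},{"offset":[-0.063,-0.306,0.05],"twist":[0,-30,0]},{"offset":[-0.063,-0.306,0.05],"twist":[0,-30,0]},{"offset":[-0.063,-0.306,0.05],"twist":[0,-30,0]},{"offset":[-0.063,-0.306,0.05],"twist":[0,-30,0]}]'
python3 - <<'E'
from tray import *
o=get_obs();im=get_image('wrist');cv2.imwrite('pics/w9.png',im[:,:,::-1]);C=cam('wrist',o)
M=R.from_rotvec(o['tool_rot']).as_matrix();print(o['t'],o['tool_pos'],M.round(3),o['q'].round(2))
F=np.array([.577,-.0920,.097]);ax=np.array([-.5,0,.866])
for h in(.06,.044):print(h,tool(o,F+ax*h).round(4))
print(tray(C,im,np.array([.665,-.092])))
print('pred mouth px',w2p(C,[F+ax*.012]))
_,mk=blobs(im,(0,160,90),(6,255,255),20)
im2=get_image('side');cv2.imwrite('pics/s9.png',im2[:,:,::-1])
C=cam('side');print('side pred cup mouth',w2p(C,[F+ax*.012,F+ax*.0763,F+ax*.0763+ax*.085]))
Y,_=blobs(im2,(20,120,90),(35,255,255),20);print(Y)
a=im[0:400,120:520];b=cv2.resize(im2[120:240,230:350],(400,400));cv2.imwrite('pics/c9.png',np.hstack([a,b])[:,:,::-1])
E
```

```text
t: 14.08
tool_pos: [0.5181, -0.0908, 0.2039]
tool_rot: [-0.002, 2.617, 0.0]
contact_force: [-0.6, 0.4, -2.4]
opening: 0.0217
grip_force: 40.4
14.075 [ 0.51813214 -0.09080643  0.20394734] [[-0.866 -0.001  0.501]
 [-0.001  1.     0.001]
 [-0.501 -0.    -0.866]] [-0.43 -0.53  2.2   0.25  0.99 -2.09]
0.06 [ 0.0025 -0.0012  0.0621]
0.044 [ 0.0026 -0.0012  0.0781]
[]
pred mouth px [[316.75112172 191.69354443]]
side pred cup mouth [[321.56414148 169.91037956]
 [333.98325699 154.58638321]
 [351.72081628 132.71462557]]
[(array([256.3, 160.6]), 334), (array([319.4, 173.5]), 355)]
```

View pics/c9.png

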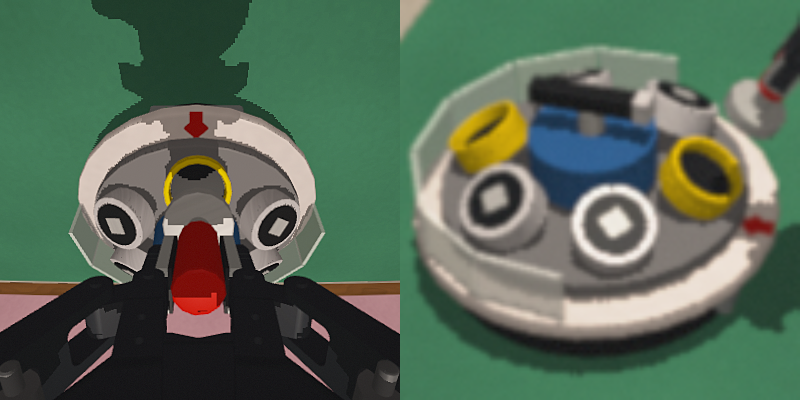

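The wrist half shows the yellow mouth centred at about column 317 under the held base and in line with the arrow at (316,125). I'll fit the rim precisely before inserting.

Run:
```python
from tray import *
from scipy.optimize import least_squares
o=get_obs();C=cam('wrist',o);im=cv2.imread('pics/w9.png')[:,:,::-1].copy()
_,m=blobs(im,(20,120,60),(35,255,255),50)
m[:,:270]=0;m[:,370:]=0
ys,xs=np.where(m);print(xs.min(),xs.max(),ys.min(),ys.max())
# outer boundary: top-most px per column and left/right-most px per row above row 195
P=[]
for x in range(xs.min()+3,xs.max()-2):
    r=np.where(m[:,x])[0]
    if len(r) and r.min()<185:P.append((x,r.min()-.5))
for y in range(172,196):
    r=np.where(m[y])[0]
    if len(r):P+= [(r.min()-.5,y),(r.max()+.5,y)]
P=np.array(P,float)
ax=np.array([-.5,0,.866]);v=np.array([.866,0,.5]);w=np.array([0,1,0]);t=np.linspace(0,2*np.pi,400)
def circ(p):
    F=np.array([.577,-.092,.097])+v*p[0]+w*p[1]
    return w2p(C,F+ax*.012+.031*(np.outer(np.cos(t),v)+np.outer(np.sin(t),w)))
def res(p):return np.min(np.linalg.norm(circ(p)[None]-P[:,None],axis=2),1)
s=least_squares(lambda p:res(p),[0,0],loss='soft_l1',x_scale=.001,diff_step=.01) if 0 else None
from scipy.optimize import minimize
s=minimize(lambda p:np.minimum(res(np.array(p)),4).mean(),[0,0],method='Nelder-Mead',options=dict(initial_simplex=[[0,0],[.004,0],[0,.004]]));print(s.x,s.fun,'at0',res([0,0]).mean())
# held base, rel. to camera: base top rim circle in tool frame
g=im[170:235,280:360]
M=R.from_rotvec(o['tool_rot']).as_matrix()
tz=o['tool_pos']+M[:,2]*.030
c=w2p(C,tz+.023*(np.outer(np.cos(t),M[:,0])+np.outer(np.sin(t),M[:,1])));print('base pred cols/rows',c.min(0),c.max(0))
tz=o['tool_pos']+M[:,2]*.0437
c=w2p(C,tz+.023*(np.outer(np.cos(t),M[:,0])+np.outer(np.sin(t),M[:,1])));print('bottom',c.min(0),c.max(0))
hs=cv2.cvtColor(im,cv2.COLOR_RGB2HSV)
for r in (205,212,218):print(r,[tuple(im[r,x]) for x in (276,280,282,284,286,350,352,354,356,360)])
print([ (r,tuple(im[r,317])) for r in range(176,208,3)])
```

```text
283 351 155 205
[-0.00180729  0.00020588] 0.6590759549306299 at0 1.220558736212219
base pred cols/rows [281.98031569 193.44133182] [354.26510512 260.69801286]
bottom [284.36625421 187.91924999] [351.89149914 251.26604132]
205 [(np.uint8(94), np.uint8(88), np.uint8(85)), (np.uint8(126), np.uint8(118), np.uint8(114)), (np.uint8(127), np.uint8(119), np.uint8(115)), (np.uint8(124), np.uint8(117), np.uint8(115)), (np.uint8(165), np.uint8(144), np.uint8(104)), (np.uint8(129), np.uint8(121), np.uint8(118)), (np.uint8(127), np.uint8(119), np.uint8(114)), (np.uint8(127), np.uint8(119), np.uint8(115)), (np.uint8(111), np.uint8(103), np.uint8(99)), (np.uint8(66), np.uint8(62), np.uint8(59))]
212 [(np.uint8(130), np.uint8(122), np.uint8(117)), (np.uint8(128), np.uint8(121), np.uint8(116)), (np.uint8(81), np.uint8(76), np.uint8(73)), (np.uint8(62), np.uint8(58), np.uint8(56)), (np.uint8(107), np.uint8(101), np.uint8(95)), (np.uint8(107), np.uint8(101), np.uint8(94)), (np.uint8(130), np.uint8(121), np.uint8(117)), (np.uint8(128), np.uint8(121), np.uint8(116)), (np.uint8(118), np.uint8(110), np.uin
[... 387 characters left out ...]
8(56), np.uint8(52), np.uint8(49)), (np.uint8(98), np.uint8(91), np.uint8(88)), (np.uint8(133), np.uint8(124), np.uint8(118))]
[(176, (np.uint8(21), np.uint8(21), np.uint8(22))), (179, (np.uint8(13), np.uint8(14), np.uint8(15))), (182, (np.uint8(83), np.uint8(78), np.uint8(74))), (185, (np.uint8(83), np.uint8(79), np.uint8(76))), (188, (np.uint8(87), np.uint8(81), np.uint8(77))), (191, (np.uint8(85), np.uint8(80), np.uint8(76))), (194, (np.uint8(116), np.uint8(109), np.uint8(104))), (197, (np.uint8(110), np.uint8(103), np.uint8(98))), (200, (np.uint8(109), np.uint8(103), np.uint8(98))), (203, (np.uint8(112), np.uint8(105), np.uint8(99))), (206, (np.uint8(113), np.uint8(107), np.uint8(101)))]
```

The base's lower edge sits higher than predicted, so the holder may have swung in the pads under gravity. I'll measure its tilt.

```bash
cat > tilt.py <<'E'
from tray import *
t=np.linspace(0,2*np.pi,400)
def model(C,o,dl):
    M=R.from_rotvec(o['tool_rot']).as_matrix()
    g=o['tool_pos']-M[:,2]*.019
    Q=M@R.from_euler('y',dl,degrees=True).as_matrix()
    def circ(h,r):return w2p(C,g+Q[:,2]*(.0627-h)+r*(np.outer(np.cos(t),Q[:,0])+np.outer(np.sin(t),Q[:,1])))
    return dict(bot=circ(0,.023)[:,1].min(),top=circ(.014,.023)[:,1].min(),redbot=circ(.085,.0115)[:,1].max(),basew=np.ptp(circ(0.014,.023)[:,0]))
E
python3 - <<'E'
from tilt import *
o=get_obs();C=cam('wrist',o)
for f in('w8','w9'):
    im=cv2.imread(f'pics/{f}.png')[:,:,::-1]
    m=cv2.inRange(cv2.cvtColor(im.copy(),cv2.COLOR_RGB2HSV),(0,150,50),(8,255,255));m[:,:280]=0;m[:,360:]=0;m[:170]=0
    y,x=np.where(m);print(f,'red rows',y.min(),y.max(),'g',[int(im[r,317,1]) for r in range(170,240,3)])
for d in (-12,-8,-4,0,4,8,12,16,20):print(d,{k:round(float(v),1) for k,v in model(C,o,d).items()})
cv2.imwrite('pics/c10.png',np.hstack([cv2.resize(cv2.imread('pics/w9.png')[140:330,250:390],(410,556),interpolation=2),cv2.resize(cv2.imread('pics/s9.png')[110:190,290:345],(382,556),interpolation=2)]))
E
```

```text
w8 red rows 221 315 g [75, 73, 73, 73, 72, 74, 95, 87, 202, 189, 190, 190, 192, 193, 107, 108, 83, 50, 15, 13, 12, 12, 9, 13]
w9 red rows 221 314 g [19, 21, 21, 14, 78, 79, 81, 80, 109, 103, 103, 105, 107, 104, 105, 104, 80, 37, 9, 10, 13, 10, 13, 13]
-12 {'bot': 205.9, 'top': 208.1, 'redbot': 312.0, 'basew': 71.6}
-8 {'bot': 199.8, 'top': 203.2, 'redbot': 314.6, 'basew': 71.8}
-4 {'bot': 193.8, 'top': 198.3, 'redbot': 316.8, 'basew': 72.0}
0 {'bot': 187.9, 'top': 193.6, 'redbot': 318.8, 'basew': 72.4}
4 {'bot': 182.1, 'top': 189.0, 'redbot': 320.4, 'basew': 72.9}
8 {'bot': 176.5, 'top': 184.6, 'redbot': 321.8, 'basew': 73.4}
12 {'bot': 171.0, 'top': 180.4, 'redbot': 322.8, 'basew': 74.1}
16 {'bot': 165.6, 'top': 176.3, 'redbot': 323.4, 'basew': 74.8}
20 {'bot': 160.4, 'top': 172.5, 'redbot': 323.8, 'basew': 75.7}
```

View pics/c10.png

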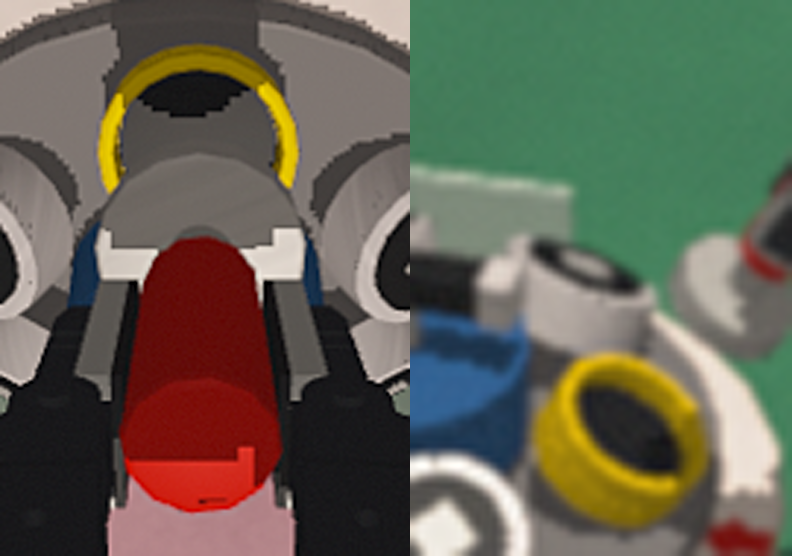

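Relative to the gripper, the grip (rows 221–314) and the base edge (row 194) are unchanged from before, so the holder has not swung. I'm lowering it to just above the mouth.

```bash
python3 -m crank '[{"offset":[0.0036,-0.001,0.015],"twist":[0,0,0]},{"offset":[0.0036,-0.001,0.035],"twist":[0,0,0]},{"offset":[0.0036,-0.001,0.052],"twist":[0,0,0]},{"offset":[0.0036,-0.001,0.06],"twist":[0,0,0]},{"offset":[0.0036,-0.001,0.06],"twist":[0,0,0]},{"offset":[0.0036,-0.001,0.06],"twist":[0,0,0]}]'
python3 - <<'E'
from tray import *
o=get_obs();im=get_image('wrist');cv2.imwrite('pics/w10.png',im[:,:,::-1]);C=cam('wrist',o)
print(o['t'],o['tool_pos'],o['contact_force'])
F=np.array([.577,-.0920,.097]);ax=np.array([-.5,0,.866]);v=np.array([.866,0,.5])
print(tool(o,F+ax*.0437-v*.0012).round(4))
_,m=blobs(im,(20,120,60),(35,255,255),50);m[:,:260]=0;m[:,380:]=0
ys,xs=np.where(m);print(xs.min(),xs.max(),ys.min(),ys.max(),[int(im[r,318,0])-int(im[r,318,2]) for r in range(150,200,2)],[int(im[r,318,1]) for r in range(150,200,2)])
t=np.linspace(0,2*np.pi,400);P=F+ax*.012-v*.0012
for r in(.031,.026):
    c=w2p(C,P+r*(np.outer(np.cos(t),v)+np.outer(np.sin(t),[0,1,0])));print(r,c.min(0),c.max(0))
E
```

```text
t: 14.92
tool_pos: [0.545, -0.0927, 0.1502]
tool_rot: [-0.0, 2.617, -0.0]
contact_force: [0.8, -0.1, -3.4]
opening: 0.0221
grip_force: 40.5
14.925 [ 0.54500995 -0.09274914  0.15018358] [ 0.75349015 -0.12319118 -3.37135028]
[0.0001 0.0008 0.0184]
276 363 171 324 [3, 8, 6, 7, 8, 8, 7, 7, 7, 6, -6, 115, 116, 111, 145, 143, 144, 24, -3, 9, 10, 11, 12, 11, 12] [66, 64, 65, 65, 66, 68, 63, 62, 62, 64, 60, 92, 94, 90, 120, 117, 118, 39, 14, 81, 80, 98, 110, 104, 104]
0.031 [275.06094214 173.8612016 ] [363.37893436 257.02505204]
0.026 [282.17854134 181.1175868 ] [356.25987306 250.85075628]
```

The rim columns match, but the outer wall biased the earlier fit along the lean. The inner front edge at row 184.5 puts the cup 2.4 mm further inward, so I correct for that and insert.

```bash
python3 -m crank '[{"offset":[-0.0024,0.0008,0.001],"twist":[0,0,0]},{"offset":[-0.0024,0.0008,0.005],"twist":[0,0,0]},{"offset":[-0.0024,0.0008,0.008],"twist":[0,0,0]},{"offset":[-0.0024,0.0008,0.011],"twist":[0,0,0]},{"offset":[-0.0024,0.0008,0.014],"twist":[0,0,0]},{"offset":[-0.0024,0.0008,0.014],"twist":[0,0,0]}]'
python3 - <<'E'
from tray import *
o=get_obs();im=get_image('wrist');cv2.imwrite('pics/w11.png',im[:,:,::-1])
print(o['t'],o['tool_pos'],o['contact_force'],o['wrist_torque'])
F=np.array([.577,-.0920,.097]);ax=np.array([-.5,0,.866]);v=np.array([.866,0,.5])
print(tool(o,F+ax*.0437+v*.0012).round(4))
E
```

```text
t: 15.72
tool_pos: [0.5537, -0.0918, 0.1381]
tool_rot: [-0.0, 2.619, 0.0]
contact_force: [-0.4, 0.4, -2.5]
opening: 0.0219
grip_force: 40.5
15.725 [ 0.55370537 -0.09177371  0.13814356] [-0.4366739   0.35950832 -2.54324542] [-0.00435421  0.48421317 -0.08254431]
[-0.0008 -0.0002  0.0036]
```

No contact yet and about 3.6 mm to go, so I continue gently.

```bash
python3 -m crank '[{"offset":[-0.0004,0,0.0015],"twist":[0,0,0]},{"offset":[-0.0004,0,0.003],"twist":[0,0,0]},{"offset":[-0.0004,0,0.0045],"twist":[0,0,0]},{"offset":[-0.0004,0,0.0055],"twist":[0,0,0]},{"offset":[-0.0004,0,0.0055],"twist":[0,0,0]}]'
python3 - <<'E'
from tray import *
o=get_obs()
print(o['contact_force'],o['wrist_torque'])
F=np.array([.577,-.0920,.097]);ax=np.array([-.5,0,.866]);v=np.array([.866,0,.5])
print(tool(o,F+ax*.0437+v*.0012).round(4))
E
```

```text
t: 16.4
tool_pos: [0.5565, -0.0921, 0.1358]
tool_rot: [-0.002, 2.62, -0.001]
contact_force: [-19.7, 1.5, 13.0]
opening: 0.0217
grip_force: 43.0
[-19.67790756   1.53154205  13.01788438] [0.03743769 2.02952465 0.08439154]
[0.0005 0.0001 0.0002]
```

Contact came at the expected floor depth with about 23 N along the axis. I release and back straight out.

```bash
python3 -m crank '[{"offset":[0,0,-0.001],"twist":[0,0,0]},{"offset":[0,0,-0.001],"twist":[0,0,0]},{"offset":[0,0,-0.001],"twist":[0,0,0]},{"offset":[0,0,-0.001],"twist":[0,0,0]},{"offset":[0,0,-0.03],"twist":[0,0,0]},{"offset":[0,0,-0.07],"twist":[0,0,0]},{"offset":[0,0,-0.12],"twist":[0,0,0]},{"offset":[0,0,-0.16],"twist":[0,0,0]},{"offset":[0,0,-0.16],"twist":[0,0,0]},{"offset":[0,0,-0.16],"twist":[0,0,0]}]' 1
python3 - <<'E'
from tray import *
o=get_obs();im=get_image('wrist');im2=get_image('side');C=cam('wrist',o)
F=np.array([.577,-.0920,.097])+np.array([.866,0,.5])*.0012;ax=np.array([-.5,0,.866])
print('pred red top',w2p(C,[F+ax*.085,F+ax*.03]),'side',w2p(cam('side'),[F+ax*.085,F+ax*.03]))
print(o['contact_force'])
a=im[0:400,120:520];b=cv2.resize(im2[110:230,230:350],(400,400),interpolation=cv2.INTER_CUBIC);cv2.imwrite('pics/c12.png',np.hstack([a,b])[:,:,::-1])
B,_=blobs(im,(0,150,60),(8,255,255),50);print(B)
B,_=blobs(im2,(0,150,60),(8,255,255),10);print(B)
E
```

```text
t: 17.65
tool_pos: [0.4768, -0.0918, 0.2716]
tool_rot: [0.0, 2.619, 0.001]
contact_force: [0.8, 0.7, -0.5]
opening: 0.0854
grip_force: 0.0
pred red top [[317.86186576 193.43961373]
 [317.90145035 180.22565117]] side [[335.31968178 152.16573517]
 [324.56068614 165.46146999]]
[ 0.75968626  0.73626572 -0.4665023 ]
[(array([317. , 123.6]), 217), (array([317.8, 183.9]), 603)]
[(array([488.2,  36. ]), 11), (array([527.6,  42.7]), 27), (array([499.9,  47.7]), 14), (array([518.3,  48. ]), 18), (array([527.5,  47.6]), 10), (array([584. ,  54.6]), 20), (array([561.3,  57.2]), 16), (array([569.7,  59.6]), 24), (array([598.1,  57.9]), 15), (array([588.8,  63.2]), 20), (array([614.6,  62.2]), 16), (array([631.2,  67.8]), 23), (array([332.4, 159.4]), 163), (array([337. , 187.2]), 27), (array([538.7, 221.4]), 109), (array([538.6, 239.1]), 20), (array([579.2, 282.1]), 138)]
```

View pics/c12.png

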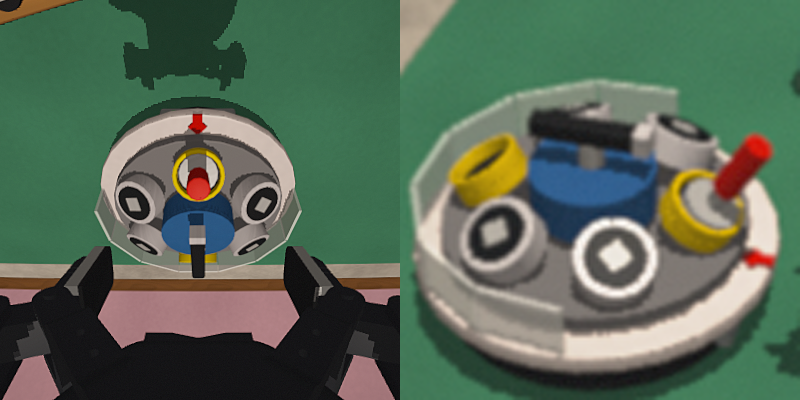

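The holder sits inside the yellow cup, leaning with it. Its grip at column 318 and the arrow at column 317 line up, and the gripper is clear.

```bash
python3 -c "
from station import *
print(finish_job())"
```

```text
the job is handed in; nothing more can be done
None
```

The red specimen holder stands base-down and fully home in a yellow cup at the load arrow, within about 1° by the camera; the job was handed in at about 18 s with the gripper open and clear and nothing else on the bench touched.

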